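# Lid the button cup, then draw the rule out from under the till

### The job

The tailor's rule lies in the bottom of the sewing caddy with one end under the till shelf, on which the button cup stands open. First put the lid on the button cup so that it sits seated and level and no buttons can be raked out, and let go of it; then take the rule, tip its free end up and draw it out slantwise through the caddy's mouth, leaving the caddy and the other things on the table where they stand. Finish while still holding the rule in the gripper, quite still, the whole of it at least 4 cm above the level of the caddy's rim and touching nothing else, with the cup still lidded.

Things in the scene. Friction and masses are not known exactly. Their poses are not given: they have to be found in the camera images.
- caddy: Loose open wooden sewing caddy, 2.4 kg, 346 x 206 mm, rim 74 mm above the table, walls 8 mm, inner floor at 6 mm. Origin: centre of underside; x along its length from the till end to the open end. A fixed till shelf spans the width from x = -165 to -45 mm, underside at 54, top at 62 mm; 10 mm runners under it at |y| above 87 mm. The mouth left is 210 x 190 mm, too small for the rule lying flat.
- cup_rim (a point): Centre of the mouth, at rim height, of the round button cup (dark wood, 74 mm outside, 67 mm inside, 30 mm high) fixed on the till shelf: 92 mm above the table, at x = -108, y = 0 mm of the caddy. Axes as the caddy's.
- till_edge (a point): Middle of the lower edge of the till shelf that faces the mouth, 54 mm above the table, at x = -45, y = 0 mm of the caddy. Axes as the caddy's.
- lid_center (a point): Centre, half-way up its 37 mm, of the cup's loose lid (dark wood, about 70 g), standing on the table knob up. From below: spigot 62 mm wide, 5 mm deep, that drops into the cup; disc 82 mm wide, 8 mm thick, that rests on the rim; round knob 20 mm wide, 24 mm high. Seated, this point is 13.5 mm above the rim. z along its axis, up.
- rule_center (a point): Centre of the tailor's rule (light wood with brass ends, 300 mm long, 32 mm wide, 7 mm thick, about 60 g), lying flat on the caddy's floor about lengthwise in it. x along its length from the end under the till to the free end, y across its width, z up through its graduated face.
- rule_tail (a point): Middle of the rule's end that lies under the till (150 mm from its centre, half-way through its thickness). Axes as the rule's.
- rule_head (a point): Middle of the rule's free end, in the open part of the caddy. Axes as the rule's.
- shears: Bystander: tailor's shears lying on the table, about 240 x 95 mm, 16 mm high; origin on the table near the pivot, x towards the blade tips.
- thread_cone: Bystander: cone of thread standing on the table, 73 mm wide, 150 mm high; origin at the centre of its underside.
- spool: Bystander: wooden spool of thread standing on the table, 38 mm wide, 45 mm high; origin at the centre of its underside.
- button: Bystander: large dark button lying on the table, 38 mm wide, 8 mm high; origin at the centre of its underside.
Not all that is in view belongs to the job. Of the things shaped like the part that bears lid_center, the dark wooden one is meant.

How it is judged:
On the way, in this order (a step that is already met when the one before it is completed fails the run):
1. the lid sits seated and level on the button cup and is let go (horizontal distance between lid_center and cup_rim below 0.005 m and z of lid_center in the frame of cup_rim between 0.0115 and 0.0155 m and angle between lid_center's own z axis and vertical below 0.06 rad and contact force between the fingers and lid below 0.1 N), for 0.2 s.
2. the rule stands slantwise in the mouth: free end above the rim, the other end still lower than the till shelf (z of rule_head in the frame of caddy above 0.076 m and z of rule_tail in the frame of caddy below 0.054 m and contact force between the fingers and rule above 0.5 N), for 0.1 s.
At the end, for the whole second after the job is handed in: The rule is held still in the fingers, both ends at least 114 mm above the table (40 mm above the rim), touching no caddy, lid or cone; the lid is let go, within 5 mm of the cup's centre, 2 mm of seated height and 0.06 rad of level; the caddy is within 30 mm of its start (all of step 1 and height (world z) of each of rule_head, rule_tail above 0.114 m and contact force between the fingers and rule above 0.5 N and contact force between rule and caddy below 0.1 N and contact force between rule and lid below 0.1 N and contact force between rule and thread_cone below 0.1 N and linear speed of rule below 0.03 m/s and distance of caddy from where it was at the start of the episode below 0.03 m); the arm keeps its last pose, push and grip.
It fails at once if the caddy is shoved more than 30 mm or tipped (distance of caddy from where it was at the start of the episode above 0.03 m or angle between caddy's own z axis and vertical above 0.12 rad).
It fails at once if a bystander (shears, thread cone, spool, button) is moved more than 30 mm (distance of any of shears, thread_cone, spool, button from where it was at the start of the episode above 0.03 m).
It also fails if it takes over 61 s, if anything falls off the work surface, if the arm or the gripper's body presses on something with over 40 N, if the wrist force passes 120 N, or if a joint passes its speed limit or range.

### The arm

A 7-joint arm with a two-finger parallel gripper is mounted at the origin on the work surface. World frame = base frame: x ahead of the robot, y to its left, z up, the work surface at z = 0. Lengths are in m, angles in rad, forces in N, time in s.
With the tool pointing down it reaches from about 0.4 to 0.85 m from the base axis. Payload 6.9 kg.
Tool frame: the origin (TCP) lies midway between the tips of the shut fingers; the grasp point (between the pads) lies behind it (ctrl.pinch_z is the z of the grasp point in the tool frame, in m); z points along the fingers, y is the line along which they close (so a half turn about z gives the same grasp; the last joint's range is limited). The gripper opens to 85 mm and grips with 20 to 120 N. Pads are 22 mm wide; open, the fingers measure 114 mm over their backs; the gripper's body (76 mm by 85 mm) begins 54 mm behind the grasp point. The pads swing forward as they close: fully open they stand 13 mm farther back than shut.
Start: joints at [-1.018, 0.507, -0.238, 1.5, 0.126, 1.149, -0.155], TCP at [0.271, 0.563, 0.231] pointing down, gripper open.
Joint ranges: [-3.08, 3.08], [-0.24, 2.05], [-1.43, 1.35], [0, 2.5], [-1.52, 4.66], [0.17, 1.96], [-2.89, 2.89]. Speed limits (rad/s): [2.39, 2.39, 3.14, 3.14, 3.14, 3.14, 3.14].

### API

Orientations are given as a unit quaternion [w, x, y, z].
In Python, from station import ctrl, get_state, vision, ticket, models gives the robot as it stands. Calls block until the motion is done:
- ctrl.movep(position, orientation): joint-space move of the TCP to a pose.
- ctrl.movel(position, frame=None, max_speed=0.15): straight line of the TCP; frame=None keeps the orientation; max_speed is the mean speed in m/s.
- ctrl.set_joints(angles): joint-space move.
- ctrl.ungrasp() and ctrl.close_gripper(force=None): open the fingers fully, or close them until they stop; force is the grip in N (None keeps the last).
- ctrl.pause(seconds).
- ctrl.ik(position, orientation): joint angles nearest the present ones, or None.
- get_state(): the state.
- vision.grab_frame(name): name is "scene" or "top"; returns (picture, depth): 480x640x3 uint8, blue, green, red; 480x640 float32, m along the optical axis (not along the pixel's ray), 0 where there is no reading.
- vision.camera_info(name): a dict with "mtx" (3x3 intrinsics, pixels), "dist_coeffs" ([k1, k2, p1, p2, k3] as OpenCV has them; the pictures are not rectified), "R" (3x3) and "t" (3): a world point X has camera coordinates R X + t. Camera axes: x right, y down, z forward; pixel columns grow to the right and rows downward; lengths in m; the calibration is good to about 2 mm. A picture is of the moment at which its call begins. camera_info takes no time and is no camera call.
A pose or a line that the arm cannot do raises ctrl.Unreachable and nothing moves.
- ticket.close_job(): hands the job in; it is judged then, once.
Trained networks look in the newest picture that a camera, given by its name, has taken for a name from the list of things; names that differ only in an ending like _2 or _b are one class to them, and where a whole thing is asked for, a point or a joint stands for the part that bears it (a point fixed in the world has none). Each returns a list of dicts, best first, with "p" (0 to 1); they miss things now and then, are a little off and sometimes report something else, mostly with a low value. They report only what shows in the picture. A call takes as long as a camera call. They do not tell look-alikes from the thing itself.
- models.recognise(camera, target): "point" ([column, row] in pixels, amid what is visible of it).
- models.masks_of(camera, target): "mask" (480x640 bool, what is visible of it) and "point" ([column, row] in pixels, amid what is visible of it).
The state is a dict: "time": time; "qpos": joint angles; "qd": joint speeds; "tau": joint torques, N m; "tcp_pos": TCP position; "eef_rot": TCP orientation; "contact_force": force on the tool from outside, world axes, zero at the start; "wrist_torque": the same for the moment, N m; "width": finger opening in m; "gripper_force": force on a finger pad.
Only numpy, scipy, OpenCV 4.12 (cv2) and the standard library are available. Lean on these libraries where they do the work, as an engineer would, in place of code of your own. Each camera call takes 0.05 s, during which the arm holds its last target. There are 200 camera calls.

## Working session

There is one attempt and no reset: what is moved stays moved. The work goes in short steps, each a Python script; the robot and the scene stay as the last script left them, time stands still between calls to the robot, and variables do not carry over. Pictures are saved under pics/ and viewed, at most 10 in all, crops included, and the job is handed in when it is done.

```bash
mkdir -p pics; ls; python3 - <<'E'
from station import ctrl,get_state,vision,models
import cv2,numpy as np
for c in ("top","scene"):
    im,d=vision.grab_frame(c); cv2.imwrite(f"pics/{c}0.png",im); np.save(f"{c}_d.npy",d); np.save(f"{c}_i.npy",im)
    i=vision.camera_info(c); print(c,np.round(i["mtx"],1).tolist(),i["dist_coeffs"],np.round(i["R"],3).tolist(),i["t"])
    for n in ("caddy","lid_center","rule_center","cup_rim"):
        print(n,[(np.round(r["point"]),round(r["p"],2)) for r in models.recognise(c,n)])
s=get_state();print(s, ctrl.pinch_z)
E
```

```text
pics
top [[520.5, 0.0, 313.3], [0.0, 520.5, 235.5], [0.0, 0.0, 1.0]] [0.04994059 0.         0.         0.         0.        ] [[0.056, -0.998, -0.002], [-0.978, -0.054, -0.202], [0.202, 0.013, -0.979]] [-0.01364009  0.53731881  1.14318729]
caddy [(array([313., 239.]), 0.88), (array([333., 238.]), 0.49)]
lid_center [(array([512., 263.]), 0.97), (array([455., 247.]), 0.85), (array([442., 302.]), 0.83), (array([516., 220.]), 0.75)]
rule_center [(array([333., 238.]), 0.57)]
cup_rim [(array([309., 234.]), 0.98)]
scene [[551.5, 0.0, 318.9], [0.0, 551.5, 233.6], [0.0, 0.0, 1.0]] [-0.17008261  0.          0.          0.          0.        ] [[0.4, 0.916, -0.013], [0.744, -0.333, -0.579], [-0.535, 0.222, -0.815]] [-0.22389808 -0.31998833  1.91427329]
caddy [(array([319., 249.]), 0.88)]
lid_center [(array([171., 340.]), 0.93), (array([209., 259.]), 0.85), (array([213., 298.]), 0.71), (array([162., 304.]), 0.71)]
rule_center [(array([308., 265.]), 0.62)]
cup_rim [(array([321., 250.]), 0.97)]
{'time': 0.5, 'qpos': array([-1.01750301,  0.50755027, -0.23761237,  1.5002208 ,  0.12570212,
        1.14888554, -0.15485347]), 'qd': array([-0.00086922, -0.00077716,  0.0003172 ,  0.00125868, -0.0004019 ,
        0.00014589,  0.0004356 ]), 'tau': array([ 7.74933687e-04, -6.19848704e+01, -2.18260512e+00, -2.49763942e+01,
        1.38519210e-02,  3.11370219e-03, -1.89658994e-05]), 'tcp_pos': array([0.27062027, 0.56335453, 0.23123696]), 'eef_rot': array([-1.87553212e-05,  2.22061482e-01,  9.75032664e-01, -3.91696628e-05]), 'contact_force': array([ 0.50894298,  0.06442227, -0.16892561]), 'wrist_torque': array([ 0.01921552, -0.04021696, -0.01734478]), 'gripper_force': 0.0, 'width': 0.08567938838446891} -0.0187
```

View pics/top0.png

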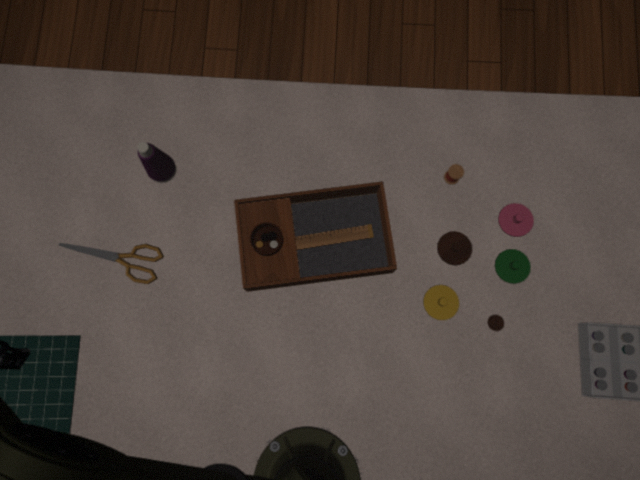

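```bash
python3 - <<'E'
import cv2,numpy as np
im=np.load("top_i.npy"); cv2.imwrite("pics/lids.png",cv2.resize(im[180:340,400:560],None,fx=3.7,fy=3.7,interpolation=cv2.INTER_CUBIC))
E
```

```text
(no output)
```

View pics/lids.png

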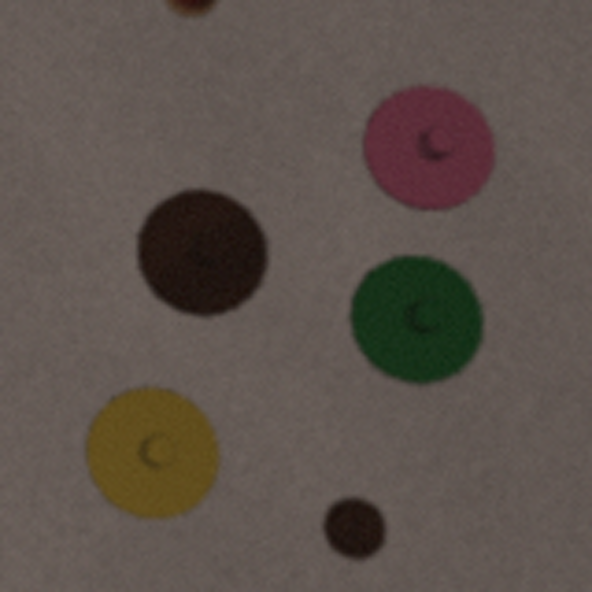

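The four lid-shaped things are dark (455,247), pink (516,220), green (512,263) and yellow (442,302). The crop confirms the dark brown one at (455,247) is meant; the small dark disc at (496,323) is the button. The caddy is at about (315,238) with the till and cup on the left and the rule's free end on the right (372,232).

```bash
cat > h.py <<'E'
import cv2,numpy as np
from scipy.optimize import minimize
from station import ctrl,get_state,vision,models
def proj(c,P):
    i=vision.camera_info(c); return cv2.projectPoints(np.asarray(P,float),cv2.Rodrigues(np.array(i["R"]))[0],np.array(i["t"],float),np.array(i["mtx"]),np.array(i["dist_coeffs"]))[0][:,0]
def back(c,uv,z):
    i=vision.camera_info(c);R=np.array(i["R"]);t=np.array(i["t"])
    n=cv2.undistortPoints(np.asarray(uv,float).reshape(-1,1,2),np.array(i["mtx"]),np.array(i["dist_coeffs"]))[:,0]
    d=np.c_[n,np.ones(len(n))]@R; o=-R.T@t
    return o+d*((z-o[2])/d[:,2])[:,None]
def cloud(c,d,m):
    i=vision.camera_info(c);R=np.array(i["R"]);t=np.array(i["t"])
    v,u=np.nonzero(m&(d>0)); n=cv2.undistortPoints(np.c_[u,v].astype(float).reshape(-1,1,2),np.array(i["mtx"]),np.array(i["dist_coeffs"]))[:,0]
    return (np.c_[n,np.ones(len(n))]*d[v,u][:,None]-t)@R
def ring(r,z,n=48):
    a=np.linspace(0,2*np.pi,n,endpoint=False);return np.c_[r*np.cos(a),r*np.sin(a),0*a+z]
def box(x0,x1,y0,y1,z0,z1): return np.array([[x,y,z] for x in(x0,x1) for y in(y0,y1) for z in(z0,z1)])
LID=[np.r_[ring(.041,.005),ring(.041,.013)],np.r_[ring(.010,.013),ring(.010,.037)]]
CAD=[box(-.173,.173,-.103,.103,0,.074)]
def rz(y): c,s=np.cos(y),np.sin(y);return np.array([[c,-s,0],[s,c,0],[0,0,1]])
def fit(masks,parts,p0,S=4):
    """silhouette fit of (x,y[,yaw]); masks {cam:bool}"""
    big={c:cv2.resize(m.astype(np.uint8),None,fx=S,fy=S,interpolation=cv2.INTER_NEAREST) for c,m in masks.items()}
    def cost(q):
        p=p0+np.asarray(q)*np.array([.01,.01,.1])[:len(p0)];e=0
        for c,m in big.items():
            o=np.zeros_like(m)
            for P in parts:
                P=P@rz(p[2] if len(p)>2 else 0).T+[p[0],p[1],0]
                uv=((proj(c,P)+.5)*S-.5)
                cv2.fillConvexPoly(o,np.round(cv2.convexHull(uv.astype(np.float32))*16).astype(np.int32),1,shift=4)
            e+=1-(o&m).sum()/(o|m).sum()
        return e
    p0=np.asarray(p0,float)
    n=len(p0); r=minimize(cost,np.zeros(n),method="Nelder-Mead",options=dict(initial_simplex=np.r_[np.zeros((1,n)),np.eye(n)*.8],xatol=1e-3,fatol=1e-5))
    return p0+r.x*np.array([.01,.01,.1])[:n],r.fun
def best(c,n,near=None):
    L=models.masks_of(c,n)
    if near is not None: L=[l for l in L if np.hypot(*(np.array(l["point"])-near))<15]
    return L[0]["mask"] if L else None
E
python3 - <<'E'
from h import *
dep={}
for c in("top","scene"): dep[c]=vision.grab_frame(c)[1]
l0=back("top",[[455,247]],.012)[0]; print("lid0",l0)
ms={c:best(c,"lid_center",proj(c,[l0])[0]) for c in dep}
print(proj("scene",[l0]),{c:None if m is None else m.sum() for c,m in ms.items()})
for c in dep: print("lid",c,fit({c:ms[c]},LID,l0[:2]),np.median(cloud(c,dep[c],ms[c]),0))
print("lid",fit(ms,LID,l0[:2]))
mc={c:best(c,"caddy") for c in dep}
# fill silhouette (rule, cup may be cut out)
for c in mc:
    k=np.zeros((480,640),np.uint8); cs=cv2.findContours(mc[c].astype(np.uint8),0,2)[0]; cv2.fillConvexPoly(k,cv2.convexHull(max(cs,key=len)),1); mc[c]=k>0
c0=np.r_[back("top",[[315,238]],.06)[0][:2],-1.5]
for c in dep: print("caddy",c,fit({c:mc[c]},CAD,c0))
p,e=fit(mc,CAD,c0); print("caddy",p,e)
cr=rz(p[2])@[-.108,0,0]+[p[0],p[1],.092]; print("cup",cr,[proj(c,[cr])for c in dep],[back(c,[r["point"]for r in models.recognise(c,"cup_rim")[:1]],.092) for c in dep])
for c in dep:
    m=best(c,"rule_center"); v,u=np.nonzero(m); P=back(c,np.c_[u,v],.013)
    L=(P-[p[0],p[1],0])@rz(p[2]); print("rule in caddy",c,m.sum(),cv2.minAreaRect((L[:,:2]*1000).astype(np.float32)),np.percentile(cloud(c,dep[c],m)[:,2],[10,50,90]))
for n in("thread_cone","spool","button","shears"):
    r=models.recognise("top",n)[0]; print(n,back("top",[r["point"]],.01)[0].round(3),r["p"])
im=vision.grab_frame("top")[0]
for P in box(-.173,.173,-.103,.103,.074,.074)@rz(p[2]).T+[p[0],p[1],0]: cv2.circle(im,tuple(np.round(proj("top",[P])[0]).astype(int)),1,(0,255,0),-1)
for P in ring(.037,0)+cr: cv2.circle(im,tuple(np.round(proj("top",[P])[0]).astype(int)),0,(0,255,255),-1)
cv2.imwrite("pics/cad1.png",cv2.resize(im[170:300,220:410],None,fx=4,fy=4))
E
```

```text
lid0 [ 0.53680838 -0.31943533  0.012     ]
[[212.13763062 296.8668278 ]] {'top': np.int64(967), 'scene': np.int64(570)}
lid top (array([ 0.53415975, -0.31840848]), np.float64(0.036931997226949065)) [ 0.53159848 -0.31557213  0.0139106 ]
lid scene (array([ 0.5364943 , -0.31782267]), np.float64(0.07863351526177487)) [ 0.54236694 -0.31837119  0.01303839]
lid (array([ 0.53464048, -0.31812145]), np.float64(0.127689803383376))
caddy top (array([ 0.5383264 ,  0.01417337, -1.38777383]), np.float64(0.011235515529786078))
caddy scene (array([ 0.53999949,  0.01356953, -1.38817889]), np.float64(0.017871715358250384))
caddy [ 0.53844542  0.01406092 -1.38795265] 0.030614561020406827
cup [0.51880815 0.12026062 0.092     ] [array([[266.14357731, 237.65182379]]), array([[351.06022334, 224.17267379]])] [array([[0.52614659, 0.0146288 , 0.092     ]]), array([[0.55876166, 0.00872386, 0.092     ]])]
rule in caddy top 1078 ((47.89097595214844, -1.6108665466308594), (187.14764404296875, 36.41796112060547), 2.9201579093933105) [0.01040802 0.01390981 0.01687843]
rule in caddy scene 700 ((39.255577087402344, 0.024280548095703125), (199.8129425048828, 37.893192291259766), 2.4797911643981934) [0.00863101 0.01257868 0.01726669]
thread_cone [0.715 0.409 0.01 ] 0.74
spool [ 0.717 -0.314  0.01 ] 0.66Traceback (most recent call last):
  File "<stdin>", line 21, in <module>
IndexError: list index out of range
```

```bash
cat >> h.py <<'E'
def down(a): return np.array([0,np.cos(a/2),np.sin(a/2),0])
def st(m=""): s=get_state(); print(m,round(s["time"],2),s["tcp_pos"].round(4),"w",round(s["width"],4),"gf",round(s["gripper_force"],1),"F",s["contact_force"].round(1),"q7",round(s["qpos"][6],2),flush=True); return s
E
python3 - <<'E'
from h import *
p=np.array([.5385,.0140,-1.388]); cr=rz(p[2])@[-.108,0,0]+[p[0],p[1],.092]
im=vision.grab_frame("top")[0]; im2=vision.grab_frame("scene")[0]
out=[]
for c,im in(("top",im),("scene",im2)):
    im=cv2.resize(im,None,fx=4,fy=4,interpolation=cv2.INTER_CUBIC); im=np.clip(im*1.8,0,255).astype(np.uint8)
    dot=lambda P,col:cv2.circle(im,tuple(np.round((proj(c,[P])[0]+.5)*4-.5).astype(int)),1,col,-1)
    for P in box(-.173,.173,-.103,.103,.074,.074)@rz(p[2]).T+[p[0],p[1],0]: dot(P,(0,255,0))
    for P in np.r_[ring(.037,0)+cr,ring(.0335,0)+cr]: dot(P,(0,255,255))
    u=(proj(c,[[p[0],p[1],.05]])[0]*4).astype(int); out.append(im[u[1]-240:u[1]+240,u[0]-400:u[0]+400])
cv2.imwrite("pics/cad1.png",cv2.resize(np.vstack(out),None,fx=.62,fy=.62))
q0=get_state()["qpos"]
for a in np.radians([60,90,120,150,180,210,240,-30,0,30]):
    print(round(np.degrees(a)),[None if (q:=ctrl.ik(P,down(a))) is None else np.round(q,2)[[0,6]] for P in([.535,-.318,.016],[cr[0],cr[1],.102])])
E
```

```text
60 [array([0.22, 0.42]), array([-0.44, -0.61])]
90 [array([0.27, 0.87]), array([-0.36, -0.18])]
120 [array([0.35, 1.26]), array([-0.28,  0.25])]
150 [array([0.46, 1.6 ]), array([-0.2 ,  0.69])]
180 [array([0.56, 1.96]), array([-0.12,  1.13])]
210 [array([0.65, 2.35]), array([-0.02,  1.54])]
240 [array([0.72, 2.76]), array([0.07, 1.97])]
-30 [array([ 0.08, -0.9 ]), array([-0.92, -1.47])]
0 [array([ 0.2 , -0.59]), array([-0.55, -1.51])]
30 [array([ 0.2 , -0.06]), array([-0.5 , -1.06])]
```

View pics/cad1.png

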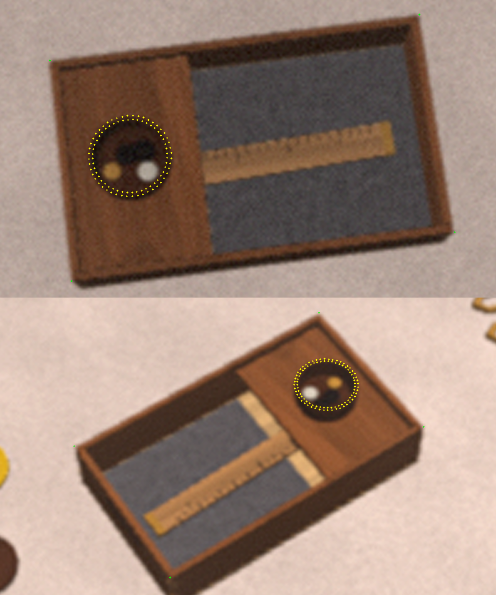

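The overlay fits the rim corners and the cup to about a pixel in both views, and the rule lies under the till as described. Next I pick up the dark lid, squeezing it in two directions to centre it.

```bash
python3 - <<'E'
from h import *
L=np.array([.535,-.318]); A0,A1=0.,np.pi/2
ctrl.movep([.45,0.1,.30],down(A1)); st("via")
ctrl.movep([*L,.10],down(A0)); ctrl.movel([*L,.0165]); st("at")
ctrl.close_gripper(20); st("sq1"); ctrl.ungrasp()
ctrl.movel([*L,.05]); ctrl.movel([*L,.0505],down(A1)); ctrl.movel([*L,.0165]); ctrl.close_gripper(20); st("sq2")
ctrl.close_gripper(40);ctrl.movel([*L,.16]); st("up")
im=vision.grab_frame("scene")[0]; u=proj("scene",[[*L,.15]])[0].astype(int)
cv2.imwrite("pics/lift.png",cv2.resize(im[max(0,u[1]-50):u[1]+50,max(0,u[0]-60):u[0]+60],None,fx=4,fy=4))
E
```

```text
via 3.08 [0.45   0.1014 0.2997] w 0.085 gf 0.0 F [-0.1  0.2 -0.2] q7 -0.22
at 5.5 [ 0.5355 -0.3182  0.0173] w 0.0853 gf 0.0 F [0.4 0.4 0.3] q7 -0.62
sq1 6.11 [ 0.5351 -0.3181  0.0169] w 0.0192 gf 20.4 F [-0.5  0.6  3.5] q7 -0.62
sq2 9.84 [ 0.5353 -0.3181  0.017 ] w 0.0191 gf 20.3 F [-0.4  0.1  4.8] q7 0.54
up 11.17 [ 0.5344 -0.3176  0.159 ] w 0.0181 gf 39.0 F [-0.3 -0.8 -0.6] q7 0.53
```

View pics/lift.png

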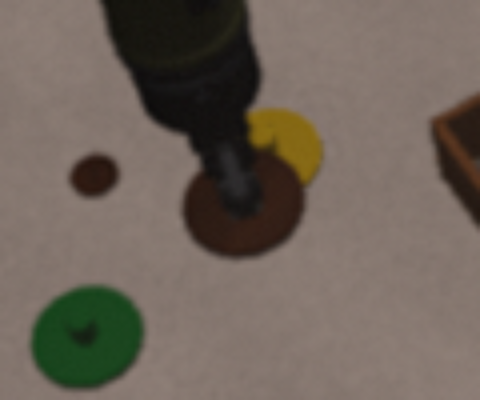

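```bash
python3 - <<'E'
from h import *
p=np.array([.5385,.0140,-1.388]); cr=(rz(p[2])@[-.108,0,0])[:2]+p[:2]
q=down(np.pi/2)
ctrl.movep([.48,-.1,.22],q); ctrl.movep([*cr,.15],q); ctrl.movel([*cr,.118]); s=st("hover"); f0=s["contact_force"][2]
e=cr-s["tcp_pos"][:2]; print(e); cr2=cr+e
im=vision.grab_frame("scene")[0]; u=proj("scene",[[*cr,.1]])[0].astype(int)
cv2.imwrite("pics/hov.png",cv2.resize(im[u[1]-50:u[1]+50,u[0]-60:u[0]+60],None,fx=5,fy=5))
for z in np.arange(.114,.1005,-.002):
    ctrl.movel([*cr2,z],max_speed=.03); s=st("d")
    if s["contact_force"][2]-f0>6: break
E
```

```text
hover 13.44 [0.519  0.1184 0.1183] w 0.0182 gf 39.1 F [ 0.9 -0.1 -0.9] q7 -0.29
[-0.00017564  0.00182761]
d 13.79 [0.5188 0.1222 0.1143] w 0.0181 gf 39.1 F [-0.1 -0.4 -0.8] q7 -0.3
d 14.04 [0.5186 0.122  0.1119] w 0.0184 gf 39.1 F [-0.4  0.3 -0.2] q7 -0.3
d 14.29 [0.5186 0.122  0.1098] w 0.0183 gf 39.1 F [-0.  -0.3 -0.6] q7 -0.3
d 14.54 [0.5188 0.1219 0.1079] w 0.0185 gf 39.1 F [ 0.  -1.4 -2.1] q7 -0.3
d 14.79 [0.5188 0.1219 0.1059] w 0.0186 gf 39.0 F [ 0.8 -0.6 -1.3] q7 -0.3
d 15.04 [0.5189 0.1219 0.1041] w 0.0185 gf 39.4 F [ 0.7 -1.3  1.1] q7 -0.3
d 15.29 [0.519  0.1219 0.1039] w 0.0183 gf 41.2 F [-4.2 -3.2 21.1] q7 -0.3
```

View pics/hov.png

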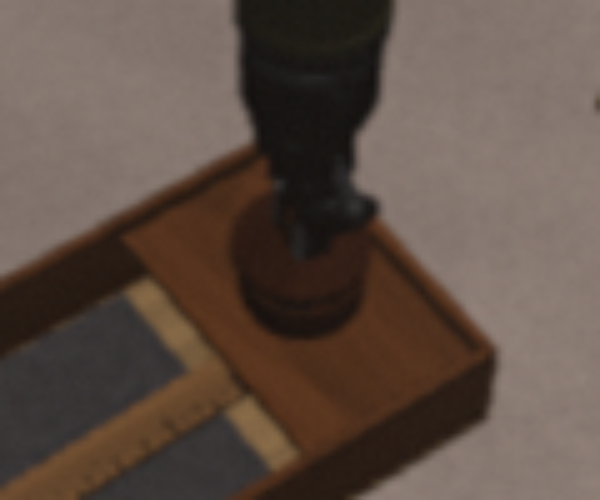

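It stopped at 0.1039 m, the seated height (the same 0.017 m tip offset as on the table). Now I release, retreat and check.

```bash
python3 - <<'E'
from h import *
s=get_state(); x,y,_=s["tcp_pos"]
ctrl.movel([.519,.121,.1042],max_speed=.03); ctrl.ungrasp(); ctrl.pause(.2); st("open")
ctrl.movel([.519,.121,.19]); ctrl.movep([.50,-.12,.25],down(np.radians(10.5))); st("away")
d=vision.grab_frame("scene")[1]; im=vision.grab_frame("top")[0]; dt=vision.grab_frame("top")[1]
for c,dd in(("top",dt),("scene",d)):
    p0=np.array([.5188,.1203,.1]); m=best(c,"lid_center",proj(c,[p0])[0])
    if m is None: print(c,"no"); continue
    def up(P,h): return P+[0,0,h]
    f,e=fit({c:m},[up(P,.087) for P in LID],p0[:2]); P=cloud(c,dd,m)
    k=np.hypot(*(P[:,:2]-f).T)<.038; k&=np.hypot(*(P[:,:2]-f).T)>.02; A=np.c_[P[k,:2]-f,np.ones(k.sum())]
    print(c,f,e,"plane",np.linalg.lstsq(A,P[k,2],rcond=None)[0])
print("rule ik:")
E=[.5385,.0140,-1.388]
mc=best("top","caddy"); k=np.zeros((480,640),np.uint8); cs=cv2.findContours(mc.astype(np.uint8),0,2)[0]; cv2.fillConvexPoly(k,cv2.convexHull(max(cs,key=len)),1); print("caddy now",fit({"top":k>0},CAD,E))
u=proj("top",[[.52,.08,.05]])[0].astype(int)
cv2.imwrite("pics/lid_on.png",cv2.resize(np.clip(im[u[1]-60:u[1]+60,u[0]-75:u[0]+75]*1.7,0,255).astype(np.uint8),None,fx=5,fy=5))
E
```

```text
open 16.4 [0.519  0.121  0.1042] w 0.0856 gf 0.0 F [-0.3  0.1 -0.4] q7 -0.29
away 18.11 [ 0.5001 -0.1184  0.2491] w 0.0852 gf 0.0 F [-0.3  0.7 -0.4] q7 -1.04
top [0.51848231 0.12122079] 0.036076979184200164 plane [0.01321824 0.02361702 0.10072888]
scene [0.51700048 0.12069413] 0.06564215148188801 plane [0.00781805 0.01401524 0.10042936]
rule ik:
caddy now (array([ 0.53793136,  0.01821199, -1.37928414]), np.float64(0.20522119060622612))
```

View pics/lid_on.png

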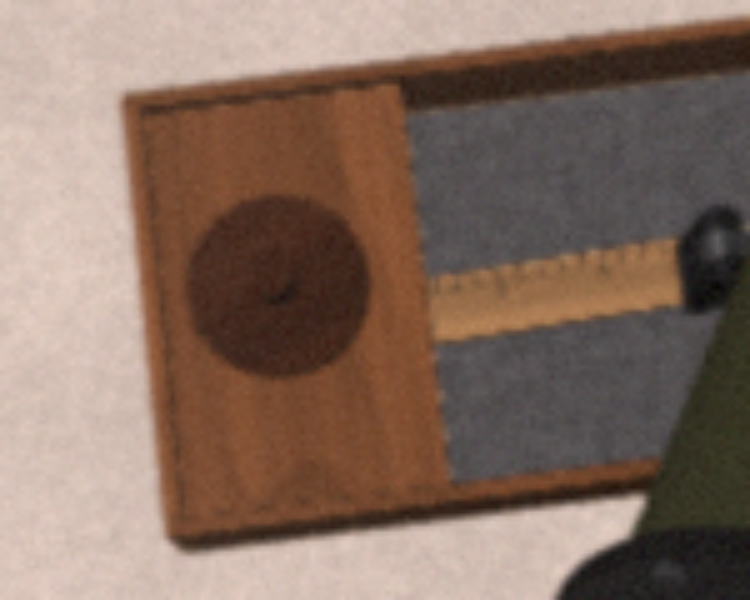

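The lid is seated: disc top at 0.1005 m, level and within about 1.5 mm of centre. Next is the rule: check the IK along the path, grip, then tip it up.

```bash
cat >> h.py <<'E'
from scipy.spatial.transform import Rotation as Ro
YAW=-1.388+.047; UX=np.array([np.cos(YAW),np.sin(YAW),0]); UY=np.array([-np.sin(YAW),np.cos(YAW),0])
G=(rz(-1.388)@[.070,-.0005,0])+[.5385,.0140,0]; ZG=.0075
A=YAW+np.pi
def pose(th,s=0,h=.003):
    """rule tilted th about its tail, tail moved s along the slant and lifted h"""
    R=Ro.from_rotvec(-th*UY); tail=G-.23*UX+[0,0,ZG]
    q=(R*Ro.from_quat([np.cos(A/2),np.sin(A/2),0,0])).as_quat()
    return tail+R.apply(.23*UX+s*UX)+[0,0,h], q[[3,0,1,2]]
TH=np.radians(15)
E
python3 - <<'E'
from h import *
for a in [(0,0,.1),(0,0,0),(TH,0,.003),(TH,.08,.003),(TH,.16,.003),(TH,.16,.16)]:
    P,q=pose(*a); k=ctrl.ik(P,q); print(P.round(3),None if k is None else np.round(k,2))
    if k is None: raise SystemExit
P,q=pose(0,0,.1); ctrl.movep(P,q); ctrl.movel(pose(0,0,.02)[0]); ctrl.movel(pose(0,0,0)[0],max_speed=.04); ctrl.pause(.2); st("at")
ctrl.close_gripper(80); s=st("grip")
if .028<s["width"]<.035:
    ctrl.movel(pose(0,0,.003)[0],max_speed=.03)
    for th in np.linspace(0,TH,5)[1:]: P,q=pose(th); ctrl.movel(P,q,max_speed=.06); st("tilt")
    ctrl.pause(.2)
d=vision.grab_frame("scene")[1]; im=vision.grab_frame("scene")[0]; u=proj("scene",[[.55,.0,.05]])[0].astype(int)
m=best("scene","rule_center")
if m is not None:
    P=cloud("scene",d,m); t=(P-(G-.23*UX))@UX; z=P[:,2]; k=(t>.1)&(t<.31); print("slope",np.polyfit(t[k],z[k],1),np.degrees(np.arctan(np.polyfit(t[k],z[k],1)[0])), "maxz",np.percentile(z,98))
cv2.imwrite("pics/tilt.png",cv2.resize(np.clip(im[u[1]-90:u[1]+90,u[0]-110:u[0]+110]*1.5,0,255).astype(np.uint8),None,fx=3.3,fy=3.3))
E
```

```text
[ 0.551 -0.055  0.108] [ 0.08  0.53 -0.04  1.86  0.03  0.76  0.26]
[ 0.551 -0.055  0.008] [ 0.08  0.67 -0.03  1.94  0.04  0.53  0.25]
[ 0.549 -0.047  0.07 ] [-0.21  0.57  0.13  1.97  0.34  0.6  -0.16]
[ 0.567 -0.123  0.091] [-0.06  0.56  0.12  1.91  0.33  0.63  0.  ]
[ 0.584 -0.198  0.111] [0.08 0.56 0.1  1.81 0.3  0.69 0.17]
[ 0.584 -0.198  0.268] [0.1  0.4  0.07 1.6  0.25 1.05 0.28]
at 21.12 [ 0.5509 -0.0549  0.0077] w 0.0854 gf 0.0 F [ 0.4 -0.3  0. ] q7 0.25
grip 21.7 [ 0.5509 -0.0549  0.0081] w 0.0288 gf 78.5 F [-1.5  0.9  4.9] q7 0.25
tilt 22.35 [ 0.5507 -0.0539  0.0256] w 0.0287 gf 79.0 F [ 0.8 -0.6 -0.7] q7 0.18
tilt 22.75 [ 0.5502 -0.053   0.0402] w 0.0287 gf 79.0 F [-0.5  0.8 -1. ] q7 0.11
tilt 23.15 [ 0.5496 -0.0508  0.055 ] w 0.0284 gf 79.0 F [-0.7  0.  -0.5] q7 0.04
tilt 23.55 [ 0.5489 -0.0474  0.0697] w 0.0291 gf 79.0 F [-1.   0.4 -0.9] q7 -0.04
slope [0.27546269 0.01312027] 15.40089451351789 maxz 0.0939167842439706
```

View pics/tilt.png

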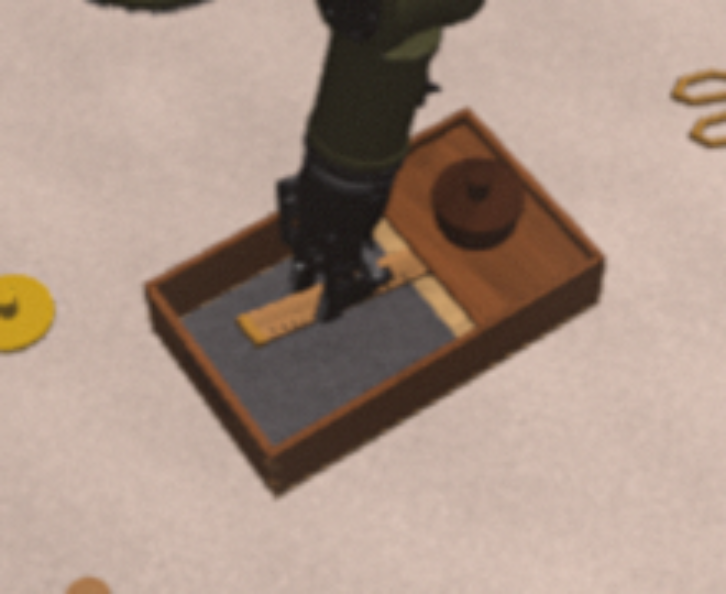

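The rule is held at about 15.4° with its head near z = 0.09 m, the tail under the till, and the caddy unmoved. Now I draw it out and lift it.

```bash
python3 - <<'E'
from h import *
for s in(.04,.08,.12,.16): ctrl.movel(pose(TH,s)[0],max_speed=.08); st("draw")
ctrl.movel(pose(TH,.18,.17)[0],max_speed=.1); ctrl.pause(1.); st("up")
for c in("scene","top"):
    im,d=vision.grab_frame(c); m=best(c,"rule_center")
    if m is not None:
        z=cloud(c,d,m)[:,2]; print(c,"rule z",np.percentile(z,[2,50,98]).round(3))
    m=best(c,"lid_center",proj(c,[[.5188,.1203,.1]])[0])
    if m is not None: print(c,"lid",fit({c:m},[P+[0,0,.087] for P in LID],np.array([.5188,.1203])),np.median(cloud(c,d,m)[:,2]))
    m=best(c,"cup_rim")
    if c=="scene": cv2.imwrite("pics/end.png",im)
E
```

```text
draw 24.55 [ 0.5577 -0.085   0.0804] w 0.0287 gf 79.0 F [ 0.   0.5 -0.8] q7 0.03
draw 25.2 [ 0.5664 -0.1226  0.0907] w 0.0288 gf 79.0 F [ 0.5 -0.3 -0.4] q7 0.1
draw 25.85 [ 0.5752 -0.1603  0.101 ] w 0.0291 gf 79.0 F [ 0.8  0.3 -0.7] q7 0.18
draw 26.5 [ 0.584  -0.1979  0.1113] w 0.0288 gf 79.0 F [ 0.1  0.5 -0.5] q7 0.25
up 29.38 [ 0.5886 -0.2166  0.2836] w 0.0287 gf 79.0 F [ 0.3 -0.4 -0.4] q7 0.37
scene rule z [0.228 0.264 0.308]
scene lid (array([0.51578639, 0.12279763]), np.float64(0.13016574585635354)) 0.10074127353522366
top rule z [0.229 0.246 0.308]
top lid (array([0.51811316, 0.12155569]), np.float64(0.03380802870598787)) 0.10100718422458953
```

View pics/end.png

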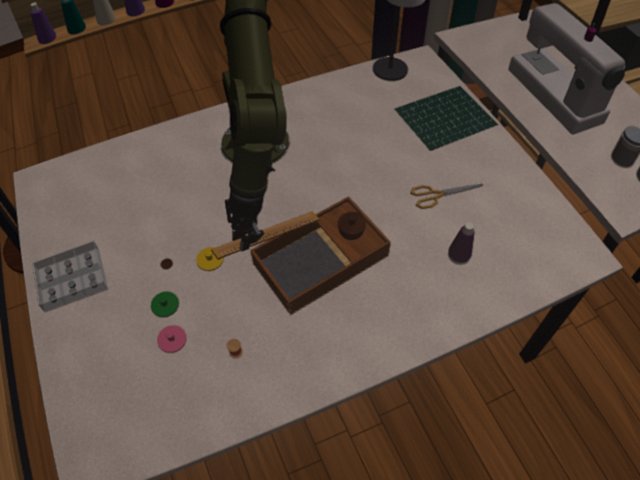

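The rule is clear of everything at z ≥ 0.22 m, the lid is seated and the bystanders haven't moved.

```bash
python3 -c "
from station import ticket; print(ticket.close_job())"
```

```text
the job is handed in; nothing more can be done
None
```

I handed the job in at about 30 s with the lid seated on the cup and the rule held still, clear of everything, its lowest point about 22 cm above the table; the close call returned no verdict.

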